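Find the steel-cored mill ball by weight and present its dish

TASK

Two look-alike mill balls lie in two look-alike dishes, one of them steel inside and much heavier: feel by lifting which dish holds it, and leave the other dish with its ball in the middle of its own stand, set back gently if you lifted it. Lift the heavy dish by its black grip, then turn it a quarter turn so that its red tab stands over its stand's blue mark, gently and always level with the ball in the middle, and finish still holding it there, level and still, about 100 mm above the stand. Leave the beaker, bottle and mortar alone.

Things in the scene. Friction and masses are not known exactly. Their poses are not given: they have to be found in the camera images.
- stand_1: Fixed stand of dish_1: white disc 170 mm across, 8 mm thick, with a grey pedestal 80 mm across whose flat top is 30 mm above the table. Origin: centre of its underside, on the table. At the start its dish stands centred on it (to 4 mm), red tab along the stand's x axis within 12 degrees. Its blue mark lies towards +y.
- mark_1 (a point): Centre of the round blue mark (22 mm across) on the white disc of stand_1, 72 mm from the stand's axis and 9.5 mm above the table, a quarter turn (anticlockwise seen from above) from where the dish's tab points at the start.
- dish_1: Loose steel dish, 110 mm across, 18 mm deep, 160 g, resting by a 60 mm flat foot on stand_1. Hollow: flat middle 16 mm across, 6 mm above the underside, rising at 8 then (beyond 28 mm) 20 degrees. Origin: centre of its underside; x axis towards the red tab, z up. A 6 mm wire bail from the rim at +y and -y carries a black grip block over the centre. Both dishes look alike.
- grip_1 (a point): Centre of the black grip block of dish_1, straight above the dish's centre, 118 mm above its underside. The block is 14 mm thick along the dish's x axis (pinch it across this), 44 mm long along its y axis and 26 mm tall. Below it is free space down to the ball, whose top is 42 mm above the underside.
- tab_1 (a point): Point on the red tab of dish_1, 72 mm from the dish's axis along its x axis. The tab is 24 mm wide and 4 mm thick, reaches 84 mm from the axis, and lies 15.5 mm above the dish's underside.
- stand_2: Fixed stand of dish_2: white disc 170 mm across, 8 mm thick, with a grey pedestal 80 mm across whose flat top is 30 mm above the table. Origin: centre of its underside, on the table. At the start its dish stands centred on it (to 4 mm), red tab along the stand's x axis within 12 degrees. Its blue mark lies towards -y.
- mark_2 (a point): Centre of the round blue mark (22 mm across) on the white disc of stand_2, 72 mm from the stand's axis and 9.5 mm above the table, a quarter turn (clockwise seen from above) from where the dish's tab points at the start.
- dish_2: Loose steel dish, 110 mm across, 18 mm deep, 160 g, resting by a 60 mm flat foot on stand_2. Hollow: flat middle 16 mm across, 6 mm above the underside, rising at 8 then (beyond 28 mm) 20 degrees. Origin: centre of its underside; x axis towards the red tab, z up. A 6 mm wire bail from the rim at +y and -y carries a black grip block over the centre. Both dishes look alike.
- grip_2 (a point): Centre of the black grip block of dish_2, straight above the dish's centre, 118 mm above its underside. The block is 14 mm thick along the dish's x axis (pinch it across this), 44 mm long along its y axis and 26 mm tall. Below it is free space down to the ball, whose top is 42 mm above the underside.
- tab_2 (a point): Point on the red tab of dish_2, 72 mm from the dish's axis along its x axis. The tab is 24 mm wide and 4 mm thick, reaches 84 mm from the axis, and lies 15.5 mm above the dish's underside.
- ball_1_center (a point): Centre of a loose glazed ball, 36 mm across, lying in the middle of one of the two dishes (which one varies). One ball is steel inside, about 190 g, the other polymer, about 55 g, each within 10 percent; they look exactly alike.
- ball_2_center (a point): Centre of a loose glazed ball, 36 mm across, lying in the middle of one of the two dishes (which one varies). One ball is steel inside, about 190 g, the other polymer, about 55 g, each within 10 percent; they look exactly alike.
- beaker: Bystander: empty glass beaker, 80 mm across, 100 mm tall. Origin: centre of its underside.
- reagent_bottle: Bystander: closed amber bottle, 60 mm across, about 130 mm tall. Origin: centre of its underside.
- mortar: Bystander: white ceramic mortar bowl, 84 mm across, 55 mm tall. Origin: centre of its underside.
Things that resemble listed ones, but are neither listed nor needed, are in the scene too. Leave any purple look-alike of the dish_1 alone.

How it is judged:
By the outcome, as a careful person would: the job done as asked, in the order asked, and still so for the second after the job is handed in, while the arm keeps its last pose, push and grip.
It also fails if it takes over 67 s, if anything falls off the work surface, if the arm or the gripper's body presses on something with over 40 N, if the wrist force passes 120 N, or if a joint passes its speed limit or range.

ROBOT

A 6-joint arm with a two-finger parallel gripper is mounted at the origin on the work surface. World frame = base frame: x ahead of the robot, y to its left, z up, the work surface at z = 0. Lengths are in m, angles in rad, forces in N, time in s.
With the tool pointing down it reaches from about 0.425 to 0.95 m from the base axis. Payload 3.5 kg.
Tool frame: the origin (TCP) lies midway between the tips of the shut fingers; the grasp point (between the pads) lies ctrl.grasp_offset behind it (ctrl.grasp_offset is the distance from the TCP to the grasp point, in m); x points along the fingers, y is the direction in which the jaws open and shut, and the axes are right-handed (so a half turn about x gives the same grasp; the last joint's range is limited). The gripper opens to 85 mm and grips with 20 to 120 N. Pads are 22 mm wide; open, the fingers measure 114 mm over their backs; the gripper's body (76 mm by 85 mm) begins 54 mm behind the grasp point. The pads swing forward as they close: fully open they stand 13 mm farther back than shut.
Start: joints at [-1.314, 0.286, 1.577, -0, 1.279, -0.15], TCP at [0.267, -0.62, 0.206] pointing down, gripper open.
Joint ranges: [-2.77, 2.77], [-0.9, 2.22], [0.21, 2.48], [-1.53, 4.67], [0.24, 2.81], [-2.84, 2.84]. Speed limits (rad/s): [2.79, 2.79, 3.14, 3.14, 3.14, 3.14].

INTERFACE

Orientations are given as a unit quaternion [x, y, z, w].
In Python, from plant import readout, read_camera, sign_off, ctrl gives the robot as it stands.
- The arm moves only by the tool drive_tool, never from a script. Its argument "steps" is a list of rows, each a list of 5 numbers: the shift along the tool's x, y, z in cm, then the turn about the tool's x in degrees, then the opening, from 0 (shut) to 1 (fully open). A call has 1 to 10 rows; each row shifts and turns the commanded pose from where the row before left it, along the tool's axes as they then stand; what a row does not reach is not made up. A row lasts 1/10 s, in which the tool goes at most 50 mm and 8.59 degrees, less where a joint would pass 70% of its speed; a pose out of reach is approached as far as the arm can. A call is refused whole if a number of a shift passes 5 or a number of a turn 8.59, either way. A call with a gripper value outside its range is refused whole. The fingers move at their own pace and stop on an object; "force" is the grip in N (left out, the last holds). Time passes only in rows, so rows that do not move let the fingers close. It gives the time, the measured TCP pose, the force and the opening at its end, in the units of the state.
- readout.get_state(): the state, without advancing time (a new reading comes with each control period).
- read_camera(name): name is "scene" or "side" or "wrist"; returns a dict with "frame" (384x512x3 uint8, red, green, blue), "vertical_fov" (degrees; the focal length in pixels is half the picture's height over the tangent of half this angle, whatever the lens; pixels are square), "cx", "cy" (the principal point, pixels), "k1" (the pictures are not rectified: a ray, as slopes to the right and down, at radius r is drawn at 1 + k1 r^2 times it, then the intrinsics apply), "eye" and "orientation" of the camera in the world. Camera axes: x right, y up, looking along -z (the intrinsics and any distortion apply to the point x, -y, -z); pixel columns grow to the right and rows downward; lengths in m; the calibration is good to about 2 mm. A picture is of the moment at which its call begins. There is no depth.
- sign_off(): hands the job in, once; it reports no verdict.
The state is a dict: "time": time; "qpos": joint angles; "dq": joint speeds; "joint_efforts": joint torques, N m; "eef_pos": TCP position; "tcp_rot": TCP orientation; "contact_force": force on the tool from outside, world axes, zero at the start; "wrist_torque": the same for the moment, N m; "opening": opening from 0.0 (shut) to 1.0 (fully open).
Only numpy, scipy, OpenCV 4.12 (cv2) and the standard library are available. Lean on these libraries where they do the work, as an engineer would, in place of code of your own. Each camera call takes 0.05 s, during which the arm holds its last target. There are 200 camera calls.

## Working session

There is one attempt and no reset: what is moved stays moved. The work goes in short steps, Python scripts to look and compute and a tool call to move; the robot and the scene stay as the last step left them, time stands still between calls to the robot, and variables do not carry over. Pictures are saved under pics/ and viewed, about 8 in all and at most 12, crops included, and the job is handed in when it is done.

Besides the shell and the picture viewer there is one more tool, called as name(argument=value, ...), one argument or row to a line, values as JSON. drive_tool: Moves the arm, as the interface text tells. Its arguments: {"type":"object","properties":{"steps":{"type":"array","items":{"type":"array","items":{"type":"number"}}},"force":{"type":"number"}},"required":["steps"]}

```bash
mkdir -p pics; ls; python3 - <<'E'
from plant import readout, read_camera, ctrl
import cv2,numpy as np
print(readout.get_state(), ctrl.grasp_offset)
ims=[]
for n in("scene","side"):
    c=read_camera(n); cv2.imwrite(f"pics/{n}0.png",c["frame"][:,:,::-1])
    print(n,{k:v for k,v in c.items() if k!="frame"})
E
```

```text
pics
{'time': 0.0, 'qpos': array([-1.31399677e+00,  2.87165532e-01,  1.57817666e+00,  4.02939534e-05,
        1.27860828e+00, -1.49982967e-01]), 'dq': array([-0.00076963,  0.00092604,  0.00072824, -0.00016806,  0.00056841,
        0.00037485]), 'joint_efforts': array([-9.49772152e-05, -4.05980265e+01, -2.92627680e+01, -1.62878100e-04,
        5.82148583e-03, -3.87165329e-06]), 'eef_pos': array([ 0.26693154, -0.61919727,  0.20434753]), 'tcp_rot': array([-0.6925008 , -0.14365882,  0.69256257, -0.14199252]), 'contact_force': array([-0.33533617, -0.20349994,  0.06811579]), 'wrist_torque': array([ 0.01432616,  0.03183362, -0.02146938]), 'opening': 0.9989709509342639} 0.0187
scene {'vertical_fov': 47.90085884064327, 'cx': 255.33106121291854, 'cy': 192.361104555589, 'k1': 0.004737903103400918, 'eye': array([ 1.00760107, -0.58969267,  0.99975653]), 'orientation': array([0.33803398, 0.09029577, 0.2674104 , 0.89781478])}
side {'vertical_fov': 53.5008848857872, 'cx': 266.22813514358967, 'cy': 187.67045200099852, 'k1': -0.09179828709164514, 'eye': array([0.01950748, 0.74059797, 0.71983748]), 'orientation': array([-0.16021109,  0.43585923,  0.83730522, -0.28858118])}
```

View pics/scene0.png

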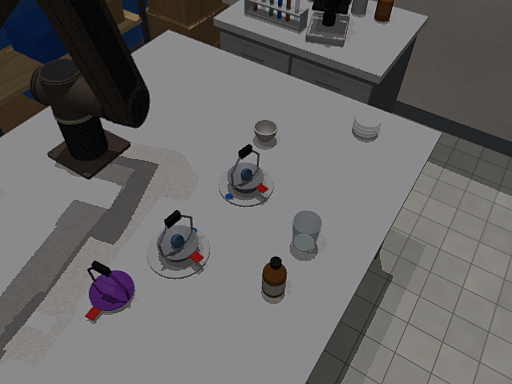

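View pics/side0.png

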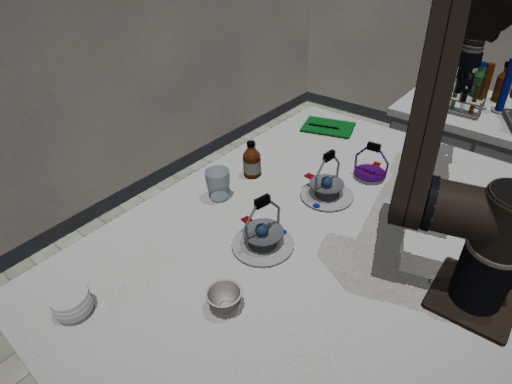

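The scene view shows dish A (grip ~(173,219), tab (197,257), mark (194,231)) and dish B (grip (246,152), tab (262,188), mark (228,197)), plus a purple decoy at (111,290). The side view shows B at (262,230) and A at (327,180). I'll enlarge these.

```bash
cat > h.py <<'E'
import numpy as np, cv2
from scipy.spatial.transform import Rotation as R
from scipy.optimize import least_squares
def K(c):
    f=192/np.tan(np.radians(c["vertical_fov"])/2); return f
def proj(c,P):
    p=R.from_quat(c["orientation"]).inv().apply(np.atleast_2d(P)-c["eye"])
    s=np.c_[p[:,0],-p[:,1]]/-p[:,2:]; s=s*(1+c["k1"]*(s**2).sum(1,keepdims=True))
    return s*K(c)+[c["cx"],c["cy"]]
def tri(cs,uvs,x0=(.6,-.1,.1)):
    r=least_squares(lambda X:np.concatenate([proj(c,X)[0]-u for c,u in zip(cs,uvs)]),x0); return r.x,np.abs(r.fun).max()
def plane(c,uv,z,x0=(.6,-.1)):
    return least_squares(lambda X:proj(c,[*X,z])[0]-uv,x0).x
E
python3 - <<'E'
import cv2,numpy as np
a=cv2.imread("pics/scene0.png");b=cv2.imread("pics/side0.png")
def crop(i,x,y):
    c=cv2.resize(i[y:y+75,x:x+100],(400,300),interpolation=cv2.INTER_CUBIC); c=np.clip(c*1.4,0,255).astype('u1')
    for k in range(0,100,10):
        cv2.putText(c,str(x+k),(k*4,8),0,.3,(0,0,255)); cv2.line(c,(k*4,0),(k*4,4),(0,0,255))
        if k<75: cv2.putText(c,str(y+k),(0,k*4+4),0,.3,(0,0,255))
    return c
cv2.imwrite("pics/crops.png",np.vstack([np.hstack([crop(a,130,203),crop(a,200,138)]),np.hstack([crop(b,282,145),crop(b,218,190)])]))
E
```

```text
(no output)
```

View pics/crops.png

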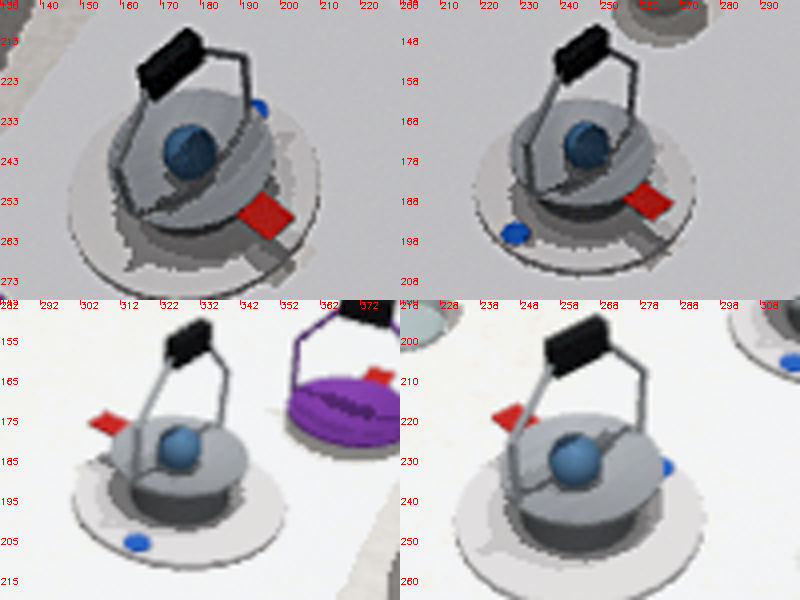

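```bash
cat > m.py <<'E'
import numpy as np
from h import *
from plant import read_camera
S=read_camera("scene");D=read_camera("side")
o={"A":dict(grip=((172.75,219.25),(329,155.75)),ball=((177.5,241),(327,181.75)),tab=((196.75,257),(308.75,175.75)),mark=(None,(316.25,205.5))),
"B":dict(grip=((245.5,151.5),(262.25,201.75)),ball=((246.5,174.25),(261.75,230)),tab=((262,188.5),(246.25,219)),mark=((229,196.25),None))}
for n,d in o.items():
    for k,z in dict(grip=.148,ball=.054,tab=.0455,mark=.0095).items():
        u,v=d[k]
        print(n,k,"scene",plane(S,u,z).round(4) if u else "","side",plane(D,v,z).round(4) if v else "", "tri",[np.round(t,4) for t in tri([S,D],[u,v])] if u and v else "")
E
python3 m.py
python3 - <<'E'
# white-disc contour fit
E
```

```text
A grip scene [ 0.4989 -0.1463] side [ 0.497  -0.1456] tri [array([ 0.4981, -0.1461,  0.1473]), np.float64(0.2476)]
A ball scene [ 0.4995 -0.1459] side [ 0.4965 -0.1464] tri [array([ 0.4981, -0.146 ,  0.0533]), np.float64(0.5176)]
A tab scene [ 0.568  -0.1532] side [ 0.5681 -0.1521] tri [array([ 0.5681, -0.1529,  0.0451]), np.float64(0.1276)]
A mark scene  side [ 0.4867 -0.073 ] tri 
B grip scene [0.5144 0.1542] side [0.5115 0.1542] tri [array([0.513 , 0.154 , 0.1473]), np.float64(0.4435)]
B ball scene [0.517  0.1559] side [0.5147 0.1558] tri [array([0.5159, 0.1557, 0.0533]), np.float64(0.3531)]
B tab scene [0.5825 0.1399] side [0.5846 0.1386] tri [array([0.5833, 0.1394, 0.0466]), np.float64(0.1628)]
B mark scene [0.5004 0.086 ] side  tri
```

```bash
cat > p.py <<'E'
import sys,numpy as np
from h import *
from plant import readout
s=readout.get_state(); r=R.from_quat(s["tcp_rot"]); M=r.as_matrix()
yaw=np.degrees(np.arctan2(M[1,1],M[0,1]))
print("t",round(s["time"],2),"tcp",s["eef_pos"].round(4),"yaw(y)",yaw.round(2),"xaxis",M[:,0].round(4),"zaxis",M[:,2].round(3),"q",np.round(s["qpos"],3),"F",s["contact_force"].round(2),"T",s["wrist_torque"].round(3),"open",round(s["opening"],3))
if len(sys.argv)>4:
    t=np.array(list(map(float,sys.argv[1:4])));y=float(sys.argv[4])
    print("shift cm in tool axes now:",(M.T@(t-s["eef_pos"])*100).round(2),"turn about world z",round((y-yaw+180)%360-180,2),"(tool x down: turn = -that)")
E
python3 p.py .498 -.146 .3 -5.6
cat > disc.py <<'E'
# fit stand centre: edge of blue mark / white disc: refine by viewing disc contour
E
rm disc.py
```

```text
t 0.2 tcp [ 0.267  -0.6195  0.2048] yaw(y) -66.69 xaxis [-4.0e-04  1.4e-03 -1.0e+00] zaxis [-0.918 -0.396 -0.   ] q [-1.314  0.287  1.578 -0.     1.279 -0.15 ] F [-0.51  0.21  0.31] T [-0.075  0.01  -0.052] open 0.996
shift cm in tool axes now: [ -9.46 -34.36 -39.95] turn about world z 61.09 (tool x down: turn = -that)
```

drive_tool(
  steps=[
    [-3, 0, 0, 0, 1],
    [-3.3, -1, -1.2, 0, 1],
    [-3.2, -2, -2.3, 0, 1],
    [0, -2.9, -3.4, 0, 1],
    [0, -2.9, -3.4, 0, 1],
    [0, -2.9, -3.4, 0, 1],
    [0, -2.9, -3.4, 0, 1],
    [0, -2.9, -3.4, 0, 1],
    [0, -2.9, -3.4, 0, 1],
    [0, -2.9, -3.4, 0, 1],
  ],
)

```text
time: 1.2
eef_pos: [0.426, -0.2961, 0.3006]
tcp_rot: [0.693, 0.143, -0.693, 0.143]
contact_force: [0.9, 1.0, 0.0]
opening: 0.997
```

drive_tool(
  steps=[
    [0, -2.9, -3.4, 0, 1],
    [0, -2.9, -3.4, 0, 1],
    [0, -2.9, -3.4, 0, 1],
    [0, -2, -2, -7.6, 1],
    [0, -1, -1, -7.6, 1],
    [0, 0, 0, -7.6, 1],
    [0, 0, 0, -7.6, 1],
    [0, 0, 0, -7.6, 1],
    [0, 0, 0, -7.6, 1],
    [0, 0, 0, -7.6, 1],
  ],
)

```text
time: 2.2
eef_pos: [0.4986, -0.1375, 0.3005]
tcp_rot: [-0.554, -0.439, 0.554, -0.439]
contact_force: [-0.7, 0.2, 0.4]
opening: 0.998
```

drive_tool(
  steps=[
    [0, 0, 0, -7.6, 1],
    [0, 0, 0, 0, 1],
    [0, 0, 0, 0, 1],
  ],
)

```text
time: 2.5
eef_pos: [0.4987, -0.1376, 0.3006]
tcp_rot: [-0.526, -0.473, 0.526, -0.473]
contact_force: [-0.2, -0.7, 0.1]
opening: 0.999
```

```bash
python3 p.py .498 -.146 .3 -5.6; python3 - <<'E'
from plant import read_camera
import cv2,pickle
for n in("wrist","scene"):
    c=read_camera(n); pickle.dump(c,open(n+"1.pkl","wb"))
    cv2.imwrite(f"pics/{n}1.png",cv2.resize(c["frame"][:,:,::-1],(768,576),interpolation=cv2.INTER_CUBIC)); print({k:v for k,v in c.items() if k!="frame"})
E
```

```text
t 2.5 tcp [ 0.4987 -0.1376  0.3006] yaw(y) -6.05 xaxis [-2.e-04  1.e-04 -1.e+00] zaxis [-0.105 -0.994 -0.   ] q [-0.465 -0.126  1.844  0.     1.424 -0.36 ] F [-0.18 -0.66  0.07] T [-0.034  0.005 -0.032] open 0.999
shift cm in tool axes now: [0.06 0.02 0.84] turn about world z 0.45 (tool x down: turn = -that)
{'vertical_fov': 68.38159657294156, 'cx': 257.389869775376, 'cy': 188.37304980104355, 'k1': -0.009882791935501622, 'eye': array([ 0.50625096, -0.06919621,  0.46782744]), 'orientation': array([-0.13556289,  0.00731812, -0.0527183 ,  0.98933813])}
{'vertical_fov': 47.90085884064327, 'cx': 255.33106121291854, 'cy': 192.361104555589, 'k1': 0.004737903103400918, 'eye': array([ 1.00760107, -0.58969267,  0.99975653]), 'orientation': array([0.33803398, 0.09029577, 0.2674104 , 0.89781478])}
```

View pics/wrist1.png

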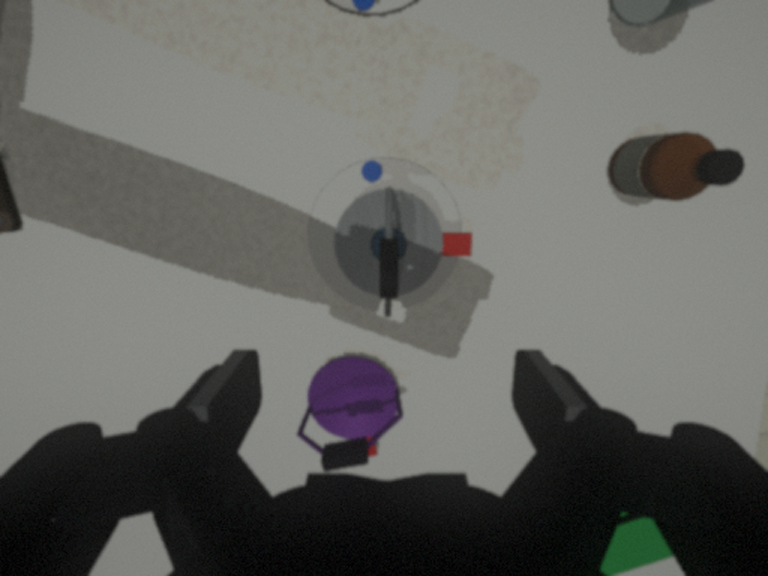

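The wrist view (1.5x) shows dish A below the tool: mark at (372,171), tab at (457,244), outer end x=471, ball (388,243), disc edge at x 308–462 and top y 157; the purple decoy is at (353,400).

```bash
cat > w.py <<'E'
import pickle; from h import *
c=pickle.load(open("wrist1.pkl","rb")); f=lambda p,z:plane(c,(np.array(p)+.5)/1.5-.5,z)
g=cv2.cvtColor(c["frame"],cv2.COLOR_RGB2GRAY)
print("mark",f((372,171),.0095),"tab outer",f((471,244),.0475),"tab mid",f((457,244),.0475),"ball",f((388,243),.054),"griptop",f((388.5,268),.16))
E_=[f(p,.008) for p in((308,235),(462,231),(385,157),(322,190),(446,189))]
for e in E_: print(e)
r=least_squares(lambda x:[np.hypot(*(e-x))-.085 for e in E_],(.498,-.146)); print("disc c",r.x,r.fun)
i=cv2.resize(c["frame"][90:240,190:340,::-1],(600,600),interpolation=cv2.INTER_CUBIC); i=cv2.convertScaleAbs(i,alpha=1.8,beta=-60)
cv2.imwrite("pics/wcrop.png",i)
E
python3 w.py
```

```text
mark [ 0.49055632 -0.07411643] tab outer [ 0.58253661 -0.15471852] tab mid [ 0.56854879 -0.15322843] ball [ 0.49986304 -0.14369653] griptop [ 0.49988257 -0.14343592]
[ 0.41319351 -0.13388321]
[ 0.58071252 -0.14737484]
[ 0.50558427 -0.06155403]
[ 0.43545277 -0.08787099]
[ 0.56646604 -0.100833  ]
disc c [ 0.49618971 -0.14692165] [-0.00098589 -0.00047598  0.000883   -0.00028898 -0.00095879]
```

View pics/wcrop.png

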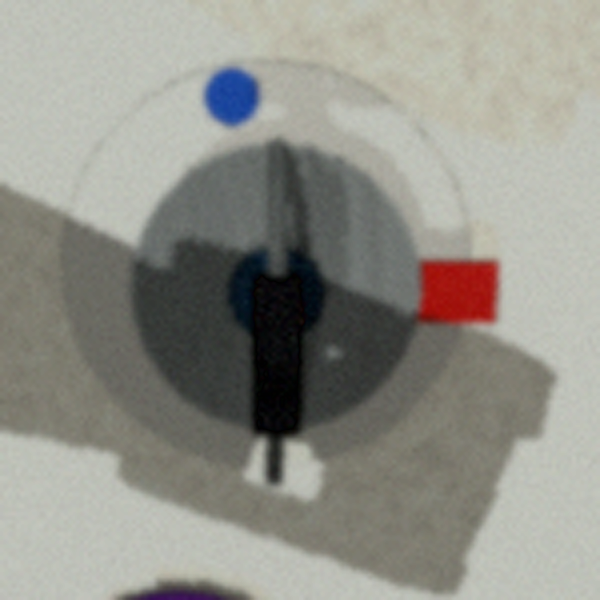

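drive_tool(
  steps=[
    [2, 0.06, 0.8, 0, 1],
    [4, 0, 0, 0, 1],
    [4, 0, 0, 0, 0.8],
    [3, 0, 0, 0, 0.6],
    [2, 0, 0, 0, 0.5],
    [1.4, 0, 0, 0, 0.4],
    [0.8, 0, 0, 0, 0.35],
    [0, 0, 0, 0, 0.3],
    [0, 0, 0, 0, 0.3],
    [0, 0, 0, 0, 0.3],
  ],
  force=40,
)

```text
time: 3.6
eef_pos: [0.4995, -0.1461, 0.1302]
tcp_rot: [0.525, 0.473, -0.525, 0.475]
contact_force: [0.4, -1.4, -0.2]
opening: 0.302
```

```bash
python3 p.py .4985 -.1455 .128 -6.2; python3 - <<'E'
from plant import read_camera
import cv2,numpy as np
o=[]
for n,x,y in(("scene",130,190),("side",270,135)):
    c=read_camera(n)["frame"][y:y+90,x:x+90,::-1]; o.append(cv2.resize(c,(400,400),interpolation=cv2.INTER_CUBIC))
cv2.imwrite("pics/pre.png",np.hstack(o))
E
```

```text
t 3.6 tcp [ 0.4995 -0.1461  0.1302] yaw(y) -5.9 xaxis [ 0.0025 -0.0012 -1.    ] zaxis [-0.103 -0.995  0.001] q [-0.48   0.02   2.021  0.     1.097 -0.377] F [ 0.35 -1.36 -0.18] T [ 0.029  0.007 -0.007] open 0.302
shift cm in tool axes now: [ 0.22 -0.11 -0.05] turn about world z -0.3 (tool x down: turn = -that)
```

View pics/pre.png

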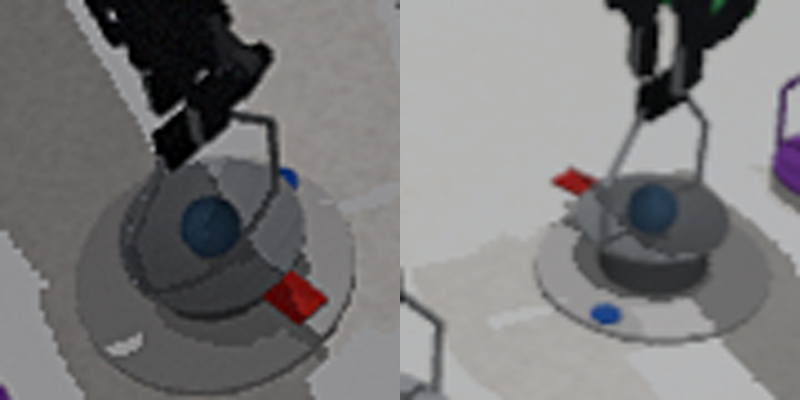

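The jaws stand around the block; the ball is in the middle. Closing slowly, then I'll read the force before lifting.

drive_tool(
  steps=[
    [0, -0.05, 0, 0, 0.25],
    [0, -0.05, 0, 0, 0.22],
    [0, 0, 0, 0, 0.19],
    [0, 0, 0, 0, 0.17],
    [0, 0, 0, 0, 0.15],
    [0, 0, 0, 0, 0.1],
    [0, 0, 0, 0, 0],
    [0, 0, 0, 0, 0],
    [0, 0, 0, 0, 0],
  ],
)

```text
time: 4.6
eef_pos: [0.498, -0.1457, 0.1292]
tcp_rot: [0.525, 0.473, -0.525, 0.474]
contact_force: [1.9, 0.9, 3.1]
opening: 0.145
```

```bash
cat > avg.py <<'E'
from plant import readout, read_camera
import numpy as np
r=[]
for i in range(8):
    s=readout.get_state(); r.append(np.r_[s["contact_force"],s["wrist_torque"],s["joint_efforts"][1:3]]); read_camera("side")
print("F T avg",np.mean(r,0).round(3),"sd",np.std(r,0).round(3))
E
python3 avg.py; python3 p.py
```

```text
F T avg [ 1.7210e+00  5.2300e-01  3.5040e+00  4.7000e-02 -2.9800e-01  1.4000e-02
 -2.5677e+01 -2.4309e+01] sd [0.555 0.718 0.557 0.023 0.041 0.018 0.259 0.295]
t 5.0 tcp [ 0.498  -0.1457  0.1292] yaw(y) -5.89 xaxis [ 1.1e-03 -4.0e-04 -1.0e+00] zaxis [-0.103 -0.995  0.   ] q [-0.48   0.019  2.025  0.     1.097 -0.378] F [ 2.05 -0.37  4.96] T [ 0.076 -0.368  0.031] open 0.144
```

drive_tool(
  steps=[
    [-0.03, 0, 0, 0, 0],
    [-0.05, 0, 0, 0, 0],
    [-0.08, 0, 0, 0, 0],
    [-0.1, 0, 0, 0, 0],
    [-0.15, 0, 0, 0, 0],
    [-0.2, 0, 0, 0, 0],
    [-0.2, 0, 0, 0, 0],
    [-0.2, 0, 0, 0, 0],
    [-0.2, 0, 0, 0, 0],
    [-0.2, 0, 0, 0, 0],
  ],
)

```text
time: 6.0
eef_pos: [0.4976, -0.1456, 0.143]
tcp_rot: [-0.525, -0.474, 0.525, -0.474]
contact_force: [-0.8, 0.3, -2.5]
opening: 0.145
```

drive_tool(
  steps=[
    [-0.2, 0, 0, 0, 0],
    [-0.2, 0, 0, 0, 0],
    [-0.2, 0, 0, 0, 0],
    [-0.2, 0, 0, 0, 0],
    [-0.2, 0, 0, 0, 0],
    [-0.15, 0, 0, 0, 0],
    [-0.1, 0, 0, 0, 0],
    [-0.05, 0, 0, 0, 0],
    [0, 0, 0, 0, 0],
    [0, 0, 0, 0, 0],
  ],
)

```text
time: 7.0
eef_pos: [0.4975, -0.1455, 0.1557]
tcp_rot: [-0.525, -0.474, 0.525, -0.474]
contact_force: [-0.5, 0.8, -3.7]
opening: 0.146
```

```bash
python3 avg.py; python3 p.py; cat > look.py <<'E'
import sys,cv2,numpy as np
from plant import read_camera
# look.py out sx sy dx dy
o=[]
a=list(map(int,sys.argv[2:6]))
for n,x,y in(("scene",a[0],a[1]),("side",a[2],a[3])):
    c=read_camera(n)["frame"][y:y+100,x:x+100,::-1]; o.append(cv2.resize(c,(400,400),interpolation=cv2.INTER_CUBIC))
cv2.imwrite("pics/"+sys.argv[1],np.hstack(o))
E
python3 look.py lift1.png 125 170 270 115
```

```text
F T avg [ 5.7000e-02 -1.7400e-01 -3.8250e+00 -1.0000e-02  1.2000e-02 -8.0000e-03
 -2.9102e+01 -2.9628e+01] sd [0.513 0.606 0.602 0.033 0.025 0.02  0.019 0.02 ]
t 7.4 tcp [ 0.4975 -0.1455  0.1558] yaw(y) -5.89 xaxis [-1.e-04  0.e+00 -1.e+00] zaxis [-0.103 -0.995 -0.   ] q [-0.48  -0.013  2.004  0.     1.15  -0.378] F [-0.18 -0.01 -4.02] T [-0.058 -0.049 -0.03 ] open 0.144
```

View pics/lift1.png

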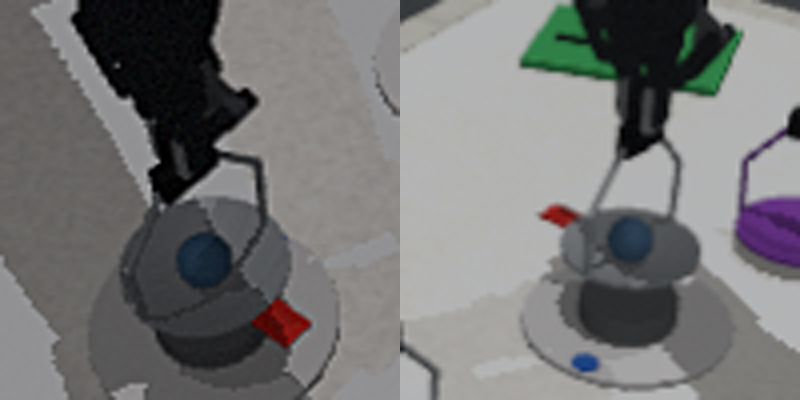

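Fz is −3.8 N (average, ±0.2); the heavy load should be 3.2–3.6 N and the light one about 2.1 N. So dish_1 is the heavy one. The picture shows it clear of the pedestal, level, ball in the middle. Next is raising to 100 mm.

drive_tool(
  steps=[
    [-0.1, 0, 0, 0, 0],
    [-0.2, 0, 0, 0, 0],
    [-0.3, 0, 0, 0, 0],
    [-0.4, 0, 0, 0, 0],
    [-0.45, 0, 0, 0, 0],
    [-0.45, 0, 0, 0, 0],
    [-0.45, 0, 0, 0, 0],
    [-0.45, 0, 0, 0, 0],
    [-0.45, 0, 0, 0, 0],
    [-0.45, 0, 0, 0, 0],
  ],
)

```text
time: 8.5
eef_pos: [0.4976, -0.1455, 0.1932]
tcp_rot: [0.525, 0.474, -0.525, 0.474]
contact_force: [0.4, 0.4, -4.4]
opening: 0.147
```

drive_tool(
  steps=[
    [-0.45, 0, 0, 0, 0],
    [-0.45, 0, 0, 0, 0],
    [-0.45, 0, 0, 0, 0],
    [-0.45, 0, 0, 0, 0],
    [-0.45, 0, 0, 0, 0],
    [-0.45, 0, 0, 0, 0],
    [-0.4, 0, 0, 0, 0],
    [-0.3, 0, 0, 0, 0],
    [-0.2, 0, 0, 0, 0],
    [-0.04, 0, 0, 0, 0],
  ],
)

```text
time: 9.5
eef_pos: [0.4977, -0.1456, 0.2295]
tcp_rot: [0.525, 0.474, -0.525, 0.474]
contact_force: [-0.2, 0.6, -3.8]
opening: 0.143
```

drive_tool(
  steps=[
    [0, 0, 0, 0, 0],
    [0, 0, 0, -0.5, 0],
    [0, 0, 0, -1, 0],
    [0, 0, 0, -1.5, 0],
    [0, 0, 0, -2, 0],
    [0, 0, 0, -2.5, 0],
    [0, 0, 0, -2.5, 0],
    [0, 0, 0, -2.5, 0],
    [0, 0, 0, -2.5, 0],
    [0, 0, 0, -2.5, 0],
  ],
)

```text
time: 10.5
eef_pos: [0.4975, -0.1455, 0.2291]
tcp_rot: [0.446, 0.549, -0.446, 0.549]
contact_force: [0.5, 0.6, -3.8]
opening: 0.145
```

drive_tool(
  steps=[
    [0, 0, 0, -2.5, 0],
    [0, 0, 0, -2.5, 0],
    [0, 0, 0, -2.5, 0],
    [0, 0, 0, -2.5, 0],
    [0, 0, 0, -2.5, 0],
    [0, 0, 0, -2.5, 0],
    [0, 0, 0, -2.5, 0],
    [0, 0, 0, -2.5, 0],
    [0, 0, 0, -2.5, 0],
    [0, 0, 0, -2.5, 0],
  ],
)

```text
time: 11.5
eef_pos: [0.4975, -0.1455, 0.2291]
tcp_rot: [0.317, 0.632, -0.317, 0.632]
contact_force: [0.4, 0.7, -2.7]
opening: 0.148
```

drive_tool(
  steps=[
    [0, 0, 0, -2.5, 0],
    [0, 0, 0, -2.5, 0],
    [0, 0, 0, -2.5, 0],
    [0, 0, 0, -2.5, 0],
    [0, 0, 0, -2.5, 0],
    [0, 0, 0, -2.5, 0],
    [0, 0, 0, -2.5, 0],
    [0, 0, 0, -2.5, 0],
    [0, 0, 0, -2.5, 0],
    [0, 0, 0, -2.5, 0],
  ],
)

```text
time: 12.5
eef_pos: [0.4975, -0.1455, 0.2292]
tcp_rot: [0.172, 0.686, -0.172, 0.686]
contact_force: [0.8, 0.1, -3.4]
opening: 0.146
```

drive_tool(
  steps=[
    [0, 0, 0, -2.5, 0],
    [0, 0, 0, -2.5, 0],
    [0, 0, 0, -2.5, 0],
    [0, 0, 0, -2.5, 0],
    [0, 0, 0, -2.5, 0],
    [0, 0, 0, -2.5, 0],
    [0, 0, 0, -2, 0],
    [0, 0, 0, -1.5, 0],
    [0, 0, 0, -1, 0],
    [0, 0, 0, -0.5, 0],
  ],
)

```text
time: 13.5
eef_pos: [0.4975, -0.1455, 0.2292]
tcp_rot: [0.051, 0.705, -0.051, 0.705]
contact_force: [0.6, -1.1, -3.3]
opening: 0.143
```

drive_tool(
  steps=[
    [0, 0, 0, 0, 0],
    [0, 0, 0, 0, 0],
    [0, 0, 0, 0, 0],
  ],
)

```text
time: 13.8
eef_pos: [0.4976, -0.1455, 0.2292]
tcp_rot: [0.052, 0.705, -0.052, 0.705]
contact_force: [-0.5, 0.9, -3.9]
opening: 0.145
```

```bash
python3 avg.py; python3 p.py .496 -.1462 .229 95; python3 look.py turn1.png 125 150 270 110; python3 - <<'E'
from plant import read_camera
import pickle
pickle.dump(read_camera("wrist"),open("wrist2.pkl","wb"))
E
```

```text
F T avg [-1.4000e-02  2.5800e-01 -3.9840e+00 -7.0000e-03  8.0000e-03  1.1000e-02
 -2.7975e+01 -3.1360e+01] sd [0.554 0.522 0.425 0.015 0.029 0.025 0.001 0.   ]
t 14.2 tcp [ 0.4976 -0.1456  0.2292] yaw(y) 81.61 xaxis [ 0. -0. -1.] zaxis [ 0.989 -0.146  0.   ] q [-0.48  -0.082  1.932 -0.     1.291 -1.905] F [ 0.82 -0.2  -3.28] T [ 0.022  0.037 -0.079] open 0.145
shift cm in tool axes now: [ 0.02 -0.09 -0.15] turn about world z 13.39 (tool x down: turn = -that)
```

View pics/turn1.png

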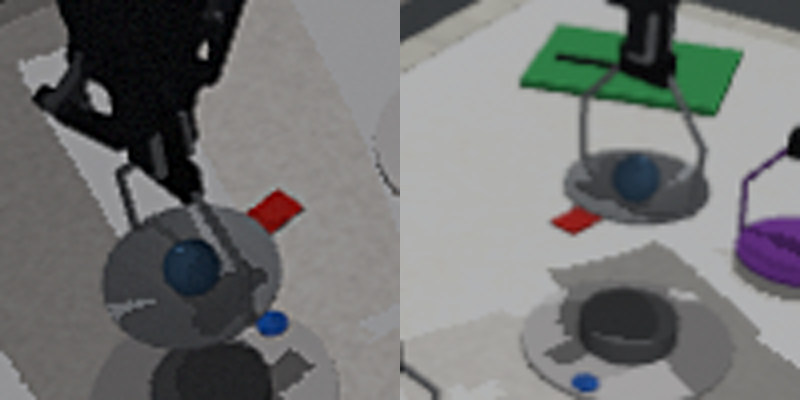

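Dish_1 is 100 mm up, level, ball in the middle. In the crop, the mark is now open to both views: scene (273,323), side (585,382). The tab is at (275,211) and (577,221). I'll measure the remaining turn.

```bash
cat > m2.py <<'E'
import pickle
from h import *
from plant import read_camera
S=read_camera("scene");D=read_camera("side");W=pickle.load(open("wrist2.pkl","rb"))
f=lambda p,x,y:((np.array(p)+.5)/4-.5+[x,y])
for n,z,u,v in(("mark",.0095,(273,323),(185,382)),("tab",.1455,(275,211),(177,221)),("ball",.154,(192,267),(237,178)),("ped",.03,None,(228.5,314))):
    v=f(v,270,110); print(n,"side",plane(D,v,z).round(4),end=" ")
    if u: u=f(u,125,150); print("scene",plane(S,u,z).round(4),"tri",tri([S,D],[u,v])[0].round(4),end="")
    print()
print("wrist expected px: mark",proj(W,[.489,-.0735,.0095]),"tab",proj(W,[.508,-.074,.1455]),"stand",proj(W,[.496,-.1465,.008]))
cv2.imwrite("pics/w2.png",cv2.resize(W["frame"][:,:,::-1],(768,576),interpolation=cv2.INTER_CUBIC))
E
python3 m2.py
```

```text
mark side [ 0.4886 -0.0739] scene [ 0.4884 -0.0733] tri [ 0.4885 -0.0735  0.0098]
tab side [ 0.5068 -0.0773] scene [ 0.5062 -0.0741] tri [ 0.5063 -0.0751  0.1466]
ball side [ 0.4973 -0.1445] scene [ 0.4965 -0.1427] tri [ 0.4968 -0.1431  0.1547]
ped side [ 0.4954 -0.1466] 
wrist expected px: mark [[308.13109047 146.50898295]] tab [[335.25519022 185.82218808]] stand [[256.04639311 159.11088708]]
```

View pics/w2.png

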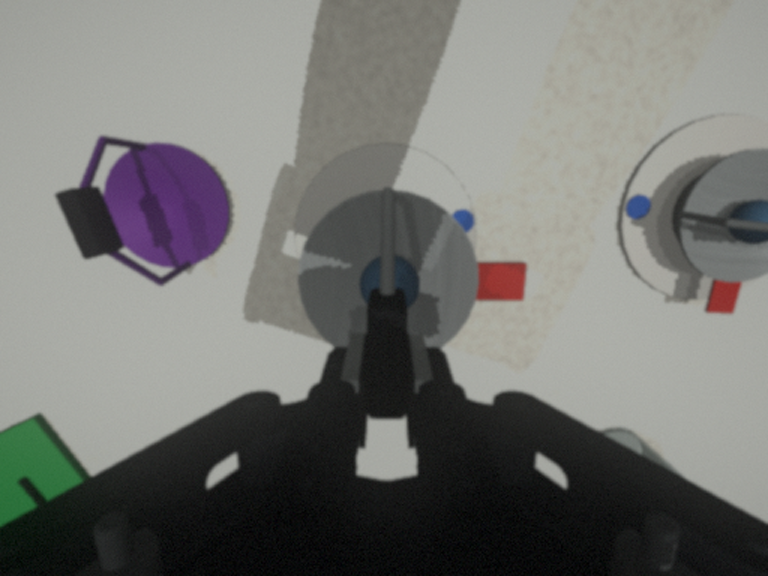

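The wrist view (1.5x) shows the dish level with the ball centred (388,283), tab (502,281), mark (463,219), and the other dish untouched on its stand. About 13.7° and 2 mm remain.

drive_tool(
  steps=[
    [0, -0.01, -0.01, -0.5, 0],
    [0, -0.02, -0.02, -1, 0],
    [0, -0.03, -0.02, -1.5, 0],
    [0, -0.03, -0.02, -2, 0],
    [0, -0.02, -0.02, -2, 0],
    [0, -0.02, -0.02, -2, 0],
    [0, -0.01, -0.02, -2, 0],
    [0, -0.01, -0.01, -1.5, 0],
    [0, 0, 0, -0.8, 0],
    [0, 0, 0, -0.4, 0],
  ],
)

```text
time: 15.45
eef_pos: [0.4961, -0.147, 0.2292]
tcp_rot: [-0.033, 0.706, 0.033, 0.706]
contact_force: [0.1, -0.4, -3.7]
opening: 0.144
```

drive_tool(
  steps=[
    [0, 0, 0, 0, 0],
    [0, 0, 0, 0, 0],
    [0, 0, 0, 0, 0],
    [0, 0, 0, 0, 0],
    [0, 0, 0, 0, 0],
  ],
)

```text
time: 15.95
eef_pos: [0.496, -0.1469, 0.2292]
tcp_rot: [-0.033, 0.706, 0.033, 0.706]
contact_force: [-0.0, -0.3, -4.0]
opening: 0.151
```

```bash
python3 p.py .4958 -.1463 .229 95.3; python3 look.py turn2.png 125 150 270 110
```

```text
t 15.95 tcp [ 0.496  -0.1469  0.2292] yaw(y) 95.31 xaxis [-0.  0. -1.] zaxis [ 0.996  0.092 -0.   ] q [-0.484 -0.084  1.934  0.     1.292 -2.148] F [-0.01 -0.31 -4.02] T [-0.069  0.026  0.024] open 0.151
shift cm in tool axes now: [ 0.02  0.07 -0.02] turn about world z -0.01 (tool x down: turn = -that)
```

View pics/turn2.png

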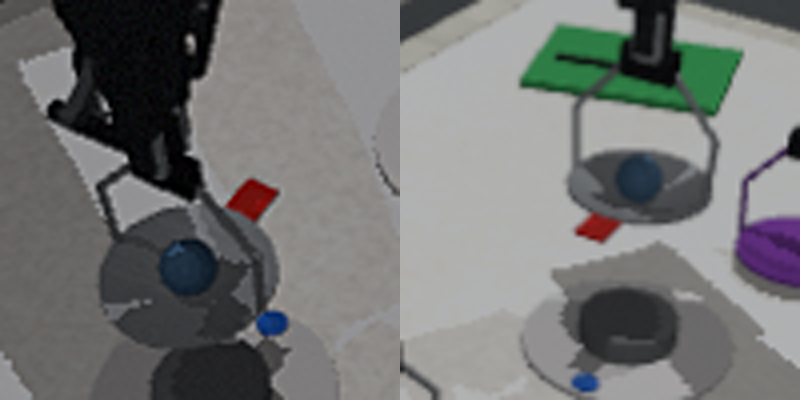

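```bash
sed -i 's/(275,211),(177,221)/(252,200),(199,228)/; s/(192,267),(237,178)/(188,267),(239,178)/' m2.py; python3 m2.py
```

```text
mark side [ 0.4886 -0.0739] scene [ 0.4884 -0.0733] tri [ 0.4885 -0.0735  0.0098]
tab side [ 0.4889 -0.0787] scene [ 0.4883 -0.075 ] tri [ 0.4885 -0.0761  0.1468]
ball side [ 0.4961 -0.1454] scene [ 0.4945 -0.144 ] tri [ 0.4952 -0.1444  0.1548]
ped side [ 0.4954 -0.1466] 
wrist expected px: mark [[308.13109047 146.50898295]] tab [[335.25519022 185.82218808]] stand [[256.04639311 159.11088708]]
```

```bash
python3 -c "
from plant import sign_off; print(sign_off())"
```

```text
the job is handed in; nothing more can be done
None
```

The heavy dish was dish_1. The arm still holds it level and still, about 100 mm above its stand, with its red tab over the blue mark. I handed the job in at about 16 s of the 67 s allowed.

- **Which dish is heavy:** lifting dish_1 pulled the wrist down with 3.8 N, and 4.0 N after the turn. A heavy ball should give about 3.4 N and a light one about 2.1 N. The readings ran 0.4–0.6 N above the heavy figure, but they are nowhere near the light one. I did not lift or touch dish_2.
- **Turn:** I turned dish_1 about 101° anticlockwise, because its tab did not start exactly square to the mark.
- **Tab over mark:** triangulated from two cameras, the tab is at (0.4885, −0.0761) and the mark at (0.4885, −0.0735). The single-camera tab readings differed by about 4 mm in y. The 2.6 mm gap is partly because only the outer part of the tab is visible.
- **Ball and level:** the ball measured within about 2–3 mm of the tool axis, and the tool axis is vertical. The pictures show the dish level.
- **Others:** the beaker, bottle, mortar and purple look-alike were not touched. I did not take a separate closing picture of them.

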